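# Make up two lock kits at the key kiosk

### The job

Make up the two customers' kits: first the blue tray, with the red-headed key blank in its grey-floored compartment and the silver cam lock upright in its cork-floored one; do not move the yellow tray's parts from their places before the blue kit is complete. Then the yellow tray: white-headed key blank in the grey-floored compartment, brass padlock in the cork-floored one and the orange brush in the long yellow trough. Everything must rest flat on its compartment's floor, the same side up as now, and the green-headed key, the brass cam lock and the caliper stay where they are.

Things in the scene. Friction and masses are not known exactly. Their poses are not given: they have to be found in the camera images.
- red_key: Key blank with a round red head, 76 mm long, lying flat. Round (32 mm diameter) plastic head 9 mm thick, centred 22 mm from the origin towards -x; flat brass blade 9 mm wide, 3 mm thick (3 to 6 mm above the underside) from the head to 38 mm towards +x. Origin: mid-length, at the underside; x along the blade away from the head, z up. About 25 g. Goes to the blue tray.
- white_key: Key blank with a square white head, 76 mm long, lying flat. Rectangular (32 mm along x, 28 mm along y) plastic head 9 mm thick, centred 22 mm from the origin towards -x; flat brass blade 9 mm wide, 3 mm thick (3 to 6 mm above the underside) from the head to 38 mm towards +x. Origin: mid-length, at the underside; x along the blade away from the head, z up. About 25 g. Goes to the yellow tray.
- silver_cam: Silver cam lock standing on its round face: face disc 26 mm diameter, 4 mm high, above it a cylinder body 19 mm diameter up to 26 mm, and on top a flat cam 12 mm wide, 3 mm thick, reaching 26 mm from the axis towards +x and 8 mm towards -x; 30 mm high (stud on top to 32 mm). Origin: on the cylinder's axis at the underside; z up. About 60 g. Goes to the blue tray.
- padlock: Brass padlock lying flat, 62 mm long: body 34 x 34 mm and 18 mm thick, its centre 14 mm from the origin towards -x; steel shackle 28 mm wide, 6 mm thick, from the body to 31 mm towards +x, clear of the counter. Origin: mid-length, at the underside; z up. About 140 g. Goes to the yellow tray.
- brush: Small orange brush lying along its x, bristles up, 115 mm long: handle 16 mm wide and 14 mm high from 57 mm towards -x to 12 mm towards +x, then a head 14 mm wide, 8 mm high with black bristles up to 18 mm high. Centre of mass about 5 mm towards -x. Origin: mid-length, at the underside; z up. About 35 g. Goes to the yellow tray.
- blue_tray: Blue kit tray, 187 (x) by 92 mm outside, two compartments. Fixed. Floor 3 mm thick, walls 4 mm thick, 13 mm high from the counter. Origin: centre, at the counter; z up. Insides: grey-floored 95 (x) by 84 mm, centre at x -42, y 0; cork-floored 80 by 84 mm, centre at x +49.5, y 0.
- yellow_tray: Yellow kit tray, 187 (x) by 162 mm outside, three compartments. Fixed. Floor 3 mm thick, walls 4 mm thick, 13 mm high from the counter. Origin: centre, at the counter; z up. Insides: grey-floored 95 (x) by 84 mm, centre at x -42, y -35; cork-floored 80 by 84 mm, centre at x +49.5, y -35; long yellow-floored trough 179 by 66 mm, centre at x 0, y +44.
- brass_cam: Brass-coloured cam lock standing on its round face: face disc 26 mm diameter, 4 mm high, above it a cylinder body 19 mm diameter up to 26 mm, and on top a flat cam 12 mm wide, 3 mm thick, reaching 26 mm from the axis towards +x and 8 mm towards -x; 30 mm high (stud on top to 32 mm). Origin: on the cylinder's axis at the underside; z up. Bystander: leave it.
- green_key: Key blank with a round green head, 76 mm long, lying flat. Round (32 mm diameter) plastic head 9 mm thick, centred 22 mm from the origin towards -x; flat brass blade 9 mm wide, 3 mm thick (3 to 6 mm above the underside) from the head to 38 mm towards +x. Origin: mid-length, at the underside; x along the blade away from the head, z up. Bystander: leave it.
- caliper: Stainless steel caliper lying flat on the far side, 160 mm long along x, 8 mm thick, with two jaws reaching 37 mm to its -y side near its -x end. Origin: mid-length of the beam, at the underside. Bystander: leave it.
Mind the look-alikes: they are no part of the job. Several things look just like the silver_cam: the one meant starts farthest from the robot's base. Of the things shaped like the caliper, the stainless one is meant.

How it is judged:
On the way, in this order (a step that is already met when the one before it is completed fails the run):
1. The blue kit is complete and released, while the white-headed key, the padlock and the brush are still in their starting places (within 30 mm) (x of red_key in the frame of blue_tray between -0.074 and -0.01 m and y of red_key in the frame of blue_tray between -0.032 and 0.032 m and z of red_key in the frame of blue_tray between -0.001 and 0.007 m and angle between each of red_key, silver_cam's own z axis and vertical below 0.12 rad and linear speed of each of red_key, silver_cam below 0.02 m/s and angular speed of each of red_key, silver_cam below 0.3 rad/s and x of silver_cam in the frame of blue_tray between 0.0215 and 0.0775 m and y of silver_cam in the frame of blue_tray between -0.03 and 0.03 m and z of silver_cam in the frame of blue_tray between -0.001 and 0.007 m and contact force between the fingers and red_key below 0.05 N and contact force between the fingers and silver_cam below 0.05 N and distance of each of white_key, padlock, brush from where it was at the start of the episode below 0.03 m), for 0.2 s.
2. The yellow kit is complete and released (x of white_key in the frame of yellow_tray between -0.074 and -0.01 m and y of white_key in the frame of yellow_tray between -0.067 and -0.003 m and z of white_key in the frame of yellow_tray between -0.001 and 0.007 m and angle between each of white_key, padlock, brush's own z axis and vertical below 0.12 rad and linear speed of each of white_key, padlock, brush below 0.02 m/s and angular speed of each of white_key, padlock, brush below 0.3 rad/s and x of padlock in the frame of yellow_tray between 0.0215 and 0.0775 m and y of padlock in the frame of yellow_tray between -0.065 and -0.005 m and z of padlock in the frame of yellow_tray between -0.001 and 0.007 m and x of brush in the frame of yellow_tray between -0.045 and 0.045 m and y of brush in the frame of yellow_tray between 0.016 and 0.072 m and z of brush in the frame of yellow_tray between -0.001 and 0.007 m and contact force between the fingers and white_key below 0.05 N and contact force between the fingers and padlock below 0.05 N and contact force between the fingers and brush below 0.05 N), for 0.2 s.
At the end, for the whole second after the job is handed in: All five in their named compartments, flat on the floor (height 4 mm, tilt 0.12 rad), at rest. Origins off the compartment centre, along/across tray: keys under 32/32 mm, cam lock and padlock 28/30, brush 45/28. Green key, brass cam lock, caliper within 20 mm of their starts (x of red_key in the frame of blue_tray between -0.074 and -0.01 m and y of red_key in the frame of blue_tray between -0.032 and 0.032 m and z of red_key in the frame of blue_tray between -0.001 and 0.007 m and angle between each of red_key, silver_cam, white_key, padlock, brush's own z axis and vertical below 0.12 rad and linear speed of each of red_key, silver_cam, white_key, padlock, brush below 0.02 m/s and angular speed of each of red_key, silver_cam, white_key, padlock, brush below 0.3 rad/s and x of silver_cam in the frame of blue_tray between 0.0215 and 0.0775 m and y of silver_cam in the frame of blue_tray between -0.03 and 0.03 m and z of silver_cam in the frame of blue_tray between -0.001 and 0.007 m and x of white_key in the frame of yellow_tray between -0.074 and -0.01 m and y of white_key in the frame of yellow_tray between -0.067 and -0.003 m and z of white_key in the frame of yellow_tray between -0.001 and 0.007 m and x of padlock in the frame of yellow_tray between 0.0215 and 0.0775 m and y of padlock in the frame of yellow_tray between -0.065 and -0.005 m and z of padlock in the frame of yellow_tray between -0.001 and 0.007 m and x of brush in the frame of yellow_tray between -0.045 and 0.045 m and y of brush in the frame of yellow_tray between 0.016 and 0.072 m and z of brush in the frame of yellow_tray between -0.001 and 0.007 m and distance of each of brass_cam, green_key, caliper from where it was at the start of the episode below 0.02 m); the robot touches nothing.
It fails at once if The green-headed key, the brass cam lock or the caliper is moved more than 20 mm or tipped over (distance of any of brass_cam, green_key, caliper from where it was at the start of the episode above 0.02 m or angle between brass_cam's own z axis and vertical above 0.5 rad).
It also fails if it takes over 131 s, if anything falls off the work surface, if the arm or the gripper's body presses on something with over 40 N, if the wrist force passes 120 N, or if a joint passes its speed limit or range.

### The arm

A 7-joint arm with a two-finger parallel gripper is mounted at the origin on the work surface. World frame = base frame: x ahead of the robot, y to its left, z up, the work surface at z = 0. Lengths are in m, angles in rad, forces in N, time in s.
With the tool pointing down it reaches from about 0.425 to 0.875 m from the base axis. Payload 4.7 kg.
Tool frame: the origin (TCP) lies on the centre line of the jaws, within the pads' length; the fingertips stand ahead of it and the grasp point (between the pads) lies 2 mm behind it (nose_length is the z of the fingertips in the tool frame, in m); z points along the fingers, y is the line along which they close (so a half turn about z gives the same grasp; the last joint's range is limited). The gripper opens to 87 mm and grips with 3 to 60 N. Pads are 19 mm wide; open, the fingers measure 117 mm over their backs; the gripper's body (75 mm by 190 mm) begins 51 mm behind the grasp point.
Start: joints at [-1.185, 0.321, -0.07, 1.45, 0.023, 1.371, -0.057], TCP at [0.236, 0.606, 0.24] pointing down, gripper open.
Joint ranges: [-2.86, 2.86], [-0.3, 2.09], [-1.38, 1.24], [0.06, 2.45], [-1.56, 4.7], [0.09, 2.05], [-2.69, 2.69]. Speed limits (rad/s): [2.57, 2.57, 3.14, 3.14, 3.14, 3.14, 3.14].

### API

Orientations are given as a rotation vector (axis times angle).
In Python, from bench import * gives the robot as it stands.
- The arm moves only by the tool send_rows, never from a script. Its arguments are lists of equal length, an entry for each row: "xyz": the shift along the tool's x, y, z in mm, a list of three; "dr": the turn, a rotation vector about the tool's x, y, z in rad, a list of three. A call has exactly 10 rows; each row is the pose to reach, as a shift and turn from the pose commanded when the call began, along the tool's axes at that moment; what a row does not reach only later rows make up. A row lasts 1/12 s, in which the tool goes at most 41.7 mm and 7.16 degrees, less where a joint would pass 70% of its speed; a pose out of reach is approached as far as the arm can. A call with a gripper value outside its range is refused whole. "jaw" is the finger opening in mm, from 0 to 87, set as the call begins (left out, the last holds). The fingers move at their own pace and stop on an object; "grip_force" is the grip in N (left out, the last holds). Time passes only in rows, so rows that repeat a pose let the fingers close, or fill a call up. It gives the time, the measured TCP pose, the force, the opening and the grip force at its end, in the units of the state.
- get_state(): the state, without advancing time (a new reading comes with each control period).
- get_image(name): name is "scene" or "top" or "wrist"; returns the picture (384x512x3 uint8, red, green, blue); there is no depth.
- calibration(name): a dict with "vfov" (degrees; the focal length in pixels is half the picture's height over the tangent of half this angle, whatever the lens; pixels are square), "cx", "cy" (the principal point, pixels), "k1" (the pictures are not rectified: a ray, as slopes to the right and down, at radius r is drawn at 1 + k1 r^2 times it, then the intrinsics apply), "rvec" (rotation vector, rad) and "tvec" (3), from world to camera coordinates, as OpenCV has them; the wrist camera has in their place "hand_eye" (4x4, takes a point from camera to tool coordinates, whose origin is the TCP and whose axes are the flange's). Camera axes: x right, y down, z forward; pixel columns grow to the right and rows downward; lengths in m; the calibration is good to about 2 mm. A picture is of the moment at which its call begins: read the wrist's pose just before it. calibration takes no time and is no camera call.
- close_job(): hands the job in; it is judged then, once.
The state is a dict: "time": time; "joint_positions": joint angles; "qd": joint speeds; "joint_torque": joint torques, N m; "position": TCP position; "tool_rot": TCP orientation; "ft_force": force on the tool from outside, world axes, zero at the start; "torque": the same for the moment, N m; "grip_width": opening from 0.0 (shut) to 1.0 (fully open); "grip_force": force on a finger pad.
Only numpy, scipy, OpenCV 4.12 (cv2) and the standard library are available. Lean on these libraries where they do the work, as an engineer would, in place of code of your own. Each camera call takes 0.05 s, during which the arm holds its last target. There are 200 camera calls.

## Working session

There is one attempt and no reset: what is moved stays moved. The work goes in short steps, Python scripts to look and compute and a tool call to move; the robot and the scene stay as the last step left them, time stands still between calls to the robot, and variables do not carry over. Pictures are saved under pics/ and viewed, at most 16 in all, crops included, and the job is handed in when it is done.

Besides the shell and the picture viewer there is one more tool, called in YAML: its name, and indented under it one key for each argument. send_rows: Moves the arm, as the interface text tells. Its arguments: {"type":"object","properties":{"xyz":{"type":"array"},"dr":{"type":"array"},"jaw":{"type":"number"},"grip_force":{"type":"number"}},"required":["xyz","dr"]}

```bash
ls; mkdir -p pics
python3 - <<'E'
from bench import *
import cv2
for n in ("top","scene"):
    im=get_image(n); cv2.imwrite(f"pics/{n}0.png",im[:,:,::-1]); c=calibration(n); print(n,c)
print(calibration("wrist")); print(get_state())
try: print(nose_length)
except Exception as e: print(e)
E
```

```text
pics
top {'vfov': 56.378934872537826, 'cx': 252.7265758620538, 'cy': 196.4475973053369, 'k1': -0.05037905473895662, 'rvec': array([ 2.1283582 , -2.12777739,  0.19788836]), 'tvec': array([0.01322379, 0.5938572 , 0.89041229])}
scene {'vfov': 44.72850801204011, 'cx': 256.3444672933053, 'cy': 189.06260313318327, 'k1': 0.03186141864959993, 'rvec': array([ 1.113378  ,  2.45867941, -0.92506128]), 'tvec': array([ 0.39748748, -0.29788473,  1.26735288])}
{'vfov': 61.048937506070956, 'cx': 257.66545835799235, 'cy': 191.1597200237785, 'k1': -0.05787727720574012, 'hand_eye': array([[ 1.03822609e-03, -9.63078705e-01, -2.69217998e-01,
         7.18467266e-02],
       [ 9.99997724e-01,  1.50174408e-03, -1.51577538e-03,
        -9.59087264e-04],
       [ 1.86410753e-03, -2.69215811e-01,  9.63078072e-01,
        -1.46052321e-01],
       [ 0.00000000e+00,  0.00000000e+00,  0.00000000e+00,
         1.00000000e+00]])}
{'time': 0.1, 'joint_positions': array([-1.1849197 ,  0.32173321, -0.07009671,  1.45154003,  0.02260374,
        1.37085498, -0.05688767]), 'qd': array([-1.75439853e-03, -3.59133959e-04,  6.32274097e-04, -2.80752433e-03,
       -1.21804657e-05,  2.23195481e-03, -4.74026153e-04]), 'joint_torque': array([-2.29837897e-04, -4.92570627e+01, -4.05863961e-01, -3.13398242e+01,
       -6.41547795e-02,  3.95282416e-02,  1.00064733e-04]), 'position': array([0.23599071, 0.60513138, 0.23858768]), 'tool_rot': array([-5.80505201e-01, -3.08726020e+00,  2.72283026e-03]), 'ft_force': array([ 0.08402902, -0.19117081,  0.01409438]), 'torque': array([ 0.04513136,  0.02291012, -0.01622944]), 'grip_force': 0.0, 'grip_width': 1.0017538482394786}
0.017
```

Run:
```python
import cv2
a=cv2.imread("pics/top0.png"); cv2.imwrite("pics/top0b.png",cv2.resize(a,(800,600),interpolation=cv2.INTER_CUBIC))
```

```text
(no output)
```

View pics/top0b.png

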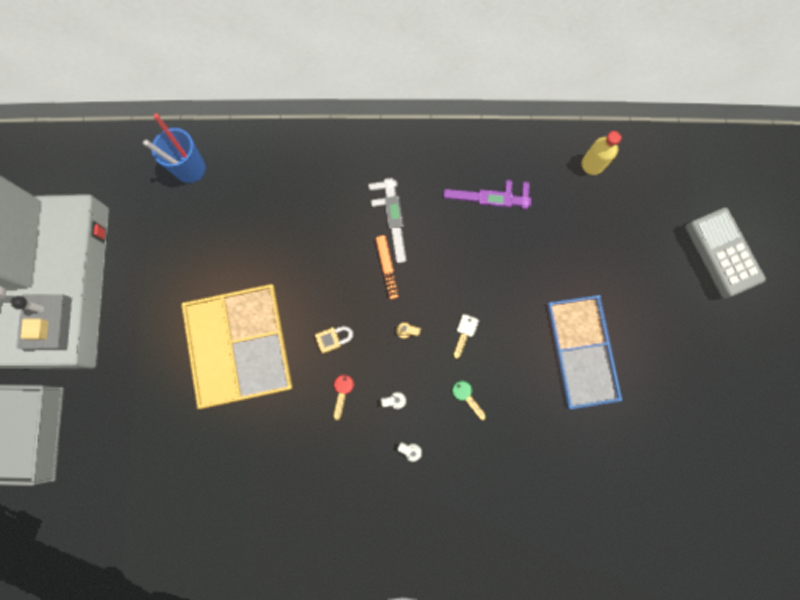

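View pics/scene0.png

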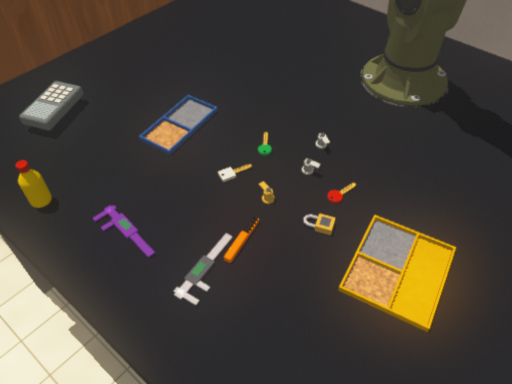

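```bash
cat > h.py <<'E'
from bench import *
import numpy as np, cv2
from scipy.spatial.transform import Rotation as R
def pix2w(uv,z,name="top",st=None):
    c=calibration(name); f=192/np.tan(np.radians(c["vfov"])/2)
    d=(np.atleast_2d(uv).astype(float)-[c["cx"],c["cy"]])/f
    s=d.copy()
    for _ in range(20): s=d/(1+c["k1"]*(s**2).sum(1,keepdims=True))
    ray=np.c_[s,np.ones(len(s))]
    if name=="wrist":
        H=c["hand_eye"]; Rt=R.from_rotvec(st["tool_rot"]).as_matrix()
        o=st["position"]+Rt@H[:3,3]; w=ray@(Rt@H[:3,:3]).T
    else:
        Rm=R.from_rotvec(c["rvec"]).as_matrix(); o=-Rm.T@c["tvec"]; w=ray@Rm
    return o+w*((z-o[2])/w[:,2])[:,None]
def frame(st=None):
    st=st or get_state(); m=R.from_rotvec(st["tool_rot"]).as_matrix()
    return st["position"],m
def yaw_of(m): return np.arctan2(m[1,1],m[0,1])   # direction of closing axis (tool y) in world
E
python3 - <<'E'
from h import *
im=cv2.imread("pics/top0.png")
c=im[140:305,200:325]; cv2.imwrite("pics/c1.png",cv2.resize(c,None,fx=3.6,fy=3.6,interpolation=cv2.INTER_CUBIC))
u=lambda p:(np.array(p)+.5)/1.5625-.5
P={"blue":([(549,302),(600,296),(621,401),(570,408)],.013),"yel":([(182,302),(272,286),(291,388),(198,408)],.013)}
for k,(p,z) in P.items():
    w=pix2w(u(p),z)[:,:2]; print(k,w.round(4).tolist(),w.mean(0).round(4),np.linalg.norm(w-np.roll(w,-1,0),axis=1).round(3))
P={"red head":(344,384),"red tip":(338,417),"white head":(468,325),"white tip":(459,355),"cam":(399,400),"camtip":(384,402),"cam_near":(413,453),"pad_b":(327,340),"pad_t":(352,334),"brush0":(381,237),"brush1":(394,297),"brass":(404,330),"green":(462,391)}
for k,p in P.items(): print(k,pix2w(u(p),.009)[0,:2].round(4))
p,m=frame(); print(p,m.round(3),yaw_of(m))
E
```

```text
blue [[0.611, -0.2596], [0.622, -0.352], [0.4369, -0.3771], [0.4255, -0.2872]] [ 0.5238 -0.319 ] [0.093 0.187 0.091 0.188]
yel [[0.6106, 0.3917], [0.6396, 0.2321], [0.46, 0.1924], [0.4253, 0.3517]] [0.5339 0.292 ] [0.162 0.184 0.163 0.19 ]
red head [0.4672 0.1016]
red tip [0.4111 0.111 ]
white head [ 0.5704 -0.1151]
white tip [ 0.5175 -0.0981]
cam [0.44   0.0066]
camtip [0.4366 0.0324]
cam_near [ 0.351 -0.017]
pad_b [0.5437 0.1326]
pad_t [0.5543 0.0889]
brush0 [0.7315 0.0389]
brush1 [0.6206 0.0153]
brass [ 0.5615 -0.0023]
green [ 0.4552 -0.1021]
[0.23599071 0.60513138 0.23858768] [[-0.932  0.363 -0.001]
 [ 0.363  0.932 -0.002]
 [-0.    -0.002 -1.   ]] 1.1990716447465595
```

View pics/c1.png

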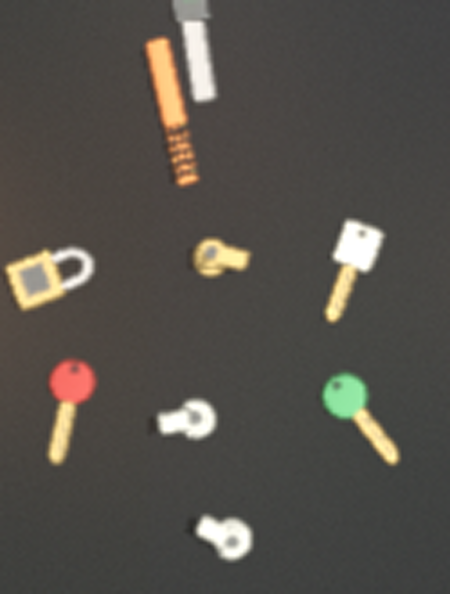

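```bash
cat >> h.py <<'E'
def go(*wps,st=None):
    """wps: (x,y,z,closing_yaw_deg) in world -> shift (mm) in tool axes, dr z (keeps tool vertical)"""
    st=st or get_state(); p,m=frame(st)
    print("t",round(float(st["time"]),2),"p",(p*1000).round(1),"yaw",np.degrees(yaw_of(m)).round(1),"w",round(float(st["grip_width"])*87,1),"F",st["ft_force"].round(1),"gf",round(float(st["grip_force"]),1))
    for x,y,z,a in wps:
        a=np.radians(a); Y=np.array([np.cos(a),np.sin(a),0]); Z=np.array([0,0,-1.]); M=np.c_[np.cross(Y,Z),Y,Z]
        d=m.T@M
        dr=R.from_matrix(d).as_rotvec()
        if abs(dr[2])>np.pi/2: M[:,:2]*=-1; dr=R.from_matrix(m.T@M).as_rotvec()
        s=m.T@(np.array([x,y,z])-p)*1000
        print("  shift",s.round(0).tolist(),"dr",dr.round(3).tolist())
E
python3 -c "
from h import *
go((.465,.102,.12,80.5))"
```

```text
t 0.1 p [236.  605.1 238.6] yaw 68.7 w 87.2 F [ 0.1 -0.2  0. ] gf 0.0
  shift [-396.0, -385.0, 119.0] dr [-0.002, -0.0, -0.206]
```

send_rows:
  xyz:
    - [-40,-39,12]
    - [-80,-77,24]
    - [-119,-116,36]
    - [-158,-154,48]
    - [-198,-193,60]
    - [-238,-231,72]
    - [-277,-270,83]
    - [-317,-308,95]
    - [-350,-340,107]
    - [-380,-370,119]
  dr:
    - [0,0,-0.02]
    - [0,0,-0.04]
    - [0,0,-0.06]
    - [0,0,-0.08]
    - [0,0,-0.1]
    - [0,0,-0.12]
    - [0,0,-0.14]
    - [0,0,-0.16]
    - [0,0,-0.18]
    - [0,0,-0.206]
  jaw: 56

```text
time: 0.93
position: [0.4052, 0.2332, 0.1499]
tool_rot: [0.258, 3.131, 0.001]
ft_force: [0.6, 0.1, 0.1]
grip_width: 0.644
grip_force: 0.0
```

```bash
python3 -c "
from h import *
go((.465,.102,.12,80.5))"
```

```text
t 0.93 p [405.2 233.2 149.9] yaw 80.6 w 56.0 F [0.6 0.1 0.1] gf 0.0
  shift [-81.0, -120.0, 30.0] dr [0.0, 0.0, 0.001]
```

send_rows:
  xyz:
    - [-40,-40,10]
    - [-75,-80,20]
    - [-80,-110,28]
    - [-80,-119,29]
    - [-80,-119,29]
    - [-80,-119,29]
    - [-80,-119,29]
    - [-80,-119,29]
    - [-80,-119,29]
    - [-80,-119,29]
  dr:
    - [0,0,0]
    - [0,0,0]
    - [0,0,0]
    - [0,0,0]
    - [0,0,0]
    - [0,0,0]
    - [0,0,0]
    - [0,0,0]
    - [0,0,0]
    - [0,0,0]

```text
time: 1.77
position: [0.464, 0.106, 0.1215]
tool_rot: [0.256, 3.131, 0.001]
ft_force: [-0.7, 0.1, 0.8]
grip_width: 0.644
grip_force: 0.0
```

```bash
cat >> h.py <<'E'
def wpic(n):
    st=get_state(); im=get_image("wrist"); cv2.imwrite(f"pics/{n}.png",im[:,:,::-1])
    np.save(f"pics/{n}.npy",st,allow_pickle=True); return st,im
E
python3 -c "
from h import *
st,_=wpic('w1')
go((.465,.102,.12,80.5))"
```

```text
t 1.82 p [464.  105.7 121.5] yaw 80.6 w 56.0 F [ 0.4 -0.4 -0.1] gf 0.0
  shift [-2.0, -3.0, 1.0] dr [0.0, 0.0, 0.002]
```

View pics/w1.png

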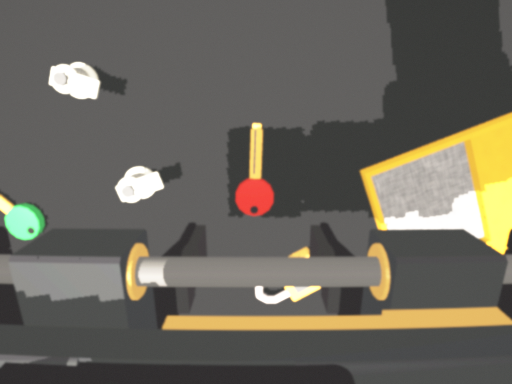

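```bash
python3 -c "
from h import *
st=np.load('pics/w1.npy',allow_pickle=True).item()
for n,p,z in [('rhead',(255,196),.009),('rtip',(257,126),.006),('stud',(127,190),.032),('camtipmid',(162,182),.029),('cam other end',(117,191),.029),('disc low',(139,168),.002)]:
  print(n,pix2w(p,z,'wrist',st)[0].round(4))
u=lambda p:(np.array(p)+.5)/1.5625-.5
print(pix2w(u((398,400)),.03))
"
```

```text
rhead [0.4676 0.1015 0.009 ]
rtip [0.4118 0.1123 0.006 ]
stud [0.4407 0.0078 0.032 ]
camtipmid [0.4395 0.0348 0.029 ]
cam other end [ 0.4408 -0.0016  0.029 ]
disc low [0.4299 0.0092 0.002 ]
[[0.43961105 0.00853852 0.03      ]]
```

```bash
python3 -c "
from h import *
go((.467,.1017,.04,79),(.467,.1017,.019,79))"
```

```text
t 1.82 p [464.  105.7 121.5] yaw 80.6 w 56.0 F [ 0.4 -0.4 -0.1] gf 0.0
  shift [-4.0, -3.0, 81.0] dr [0.0, 0.0, 0.028]
  shift [-4.0, -3.0, 102.0] dr [0.0, 0.0, 0.028]
```

send_rows:
  xyz:
    - [-3,-3,30]
    - [-3,-3,60]
    - [-3,-3,80]
    - [-3,-3,90]
    - [-3,-3,98]
    - [-3,-3,101]
    - [-3,-3,101]
    - [-3,-3,101]
    - [-3,-3,101]
    - [-3,-3,101]
  dr:
    - [0,0,0.028]
    - [0,0,0.028]
    - [0,0,0.028]
    - [0,0,0.028]
    - [0,0,0.028]
    - [0,0,0.028]
    - [0,0,0.028]
    - [0,0,0.028]
    - [0,0,0.028]
    - [0,0,0.028]

```text
time: 2.65
position: [0.4674, 0.1015, 0.0213]
tool_rot: [0.304, 3.125, 0.002]
ft_force: [-0.1, -1.1, 0.7]
grip_width: 0.647
grip_force: 0.0
```

```bash
python3 -c "
from h import *
go((.467,.1017,.019,79))"
```

```text
t 2.65 p [467.4 101.5  21.3] yaw 78.9 w 56.3 F [-0.1 -1.1  0.7] gf 0.0
  shift [0.0, 0.0, 2.0] dr [0.001, 0.002, -0.002]
```

send_rows:
  xyz:
    - [0,0,2]
    - [0,0,2]
    - [0,0,2]
    - [0,0,2]
    - [0,0,2]
    - [0,0,2]
    - [0,0,2]
    - [0,0,2]
    - [0,0,2]
    - [0,0,2]
  dr:
    - [0,0,0]
    - [0,0,0]
    - [0,0,0]
    - [0,0,0]
    - [0,0,0]
    - [0,0,0]
    - [0,0,0]
    - [0,0,0]
    - [0,0,0]
    - [0,0,0]
  jaw: 20
  grip_force: 15

```text
time: 3.48
position: [0.4666, 0.1012, 0.0184]
tool_rot: [0.304, 3.127, 0.0]
ft_force: [-0.1, -0.5, 0.3]
grip_width: 0.358
grip_force: 15.0
```

```bash
python3 -c "
from h import *
b=np.array([.5238,-.319]); a=.135; 
key=b+[np.cos(a)*-.042,np.sin(a)*-.042]; print(key)
# blade dir along tray -x : head offset +22mm along +x (tray)
h=key+.022*np.array([np.cos(a),np.sin(a)]); print(h, b+.0495*np.array([np.cos(a),np.sin(a)]))
go((.467,.1017,.08,79),(h[0],h[1],.08,97.7),(h[0],h[1],.023,97.7))"
```

```text
[ 0.48218214 -0.32465279]
[ 0.50398197 -0.32169181] [ 0.57284962 -0.31233778]
t 3.48 p [466.6 101.2  18.4] yaw 78.9 w 31.1 F [-0.1 -0.5  0.3] gf 15.0
  shift [-0.0, 1.0, -62.0] dr [0.0, 0.0, -0.002]
  shift [-118.0, -408.0, -62.0] dr [0.0, 0.0, -0.328]
  shift [-118.0, -408.0, -5.0] dr [0.0, 0.0, -0.328]
```

send_rows:
  xyz:
    - [0,0,-25]
    - [0,0,-55]
    - [-10,-35,-62]
    - [-22,-76,-62]
    - [-34,-117,-62]
    - [-46,-158,-62]
    - [-57,-198,-62]
    - [-69,-239,-62]
    - [-81,-280,-62]
    - [-93,-320,-62]
  dr:
    - [0,0,0]
    - [0,0,0]
    - [0,0,-0.03]
    - [0,0,-0.06]
    - [0,0,-0.1]
    - [0,0,-0.14]
    - [0,0,-0.18]
    - [0,0,-0.22]
    - [0,0,-0.26]
    - [0,0,-0.3]

```text
time: 4.32
position: [0.4955, -0.2274, 0.0804]
tool_rot: [-0.17, 3.137, 0.0]
ft_force: [-0.3, 0.4, -0.4]
grip_width: 0.356
grip_force: 15.0
```

```bash
python3 -c "
from h import *
go((.504,-.3217,.08,97.7),(.504,-.3217,.023,97.7))"
```

```text
t 4.32 p [ 495.5 -227.4   80.4] yaw 96.2 w 31.0 F [-0.3  0.4 -0.4] gf 15.0
  shift [2.0, -95.0, 0.0] dr [0.0, 0.0, -0.026]
  shift [2.0, -95.0, 57.0] dr [0.0, 0.0, -0.026]
```

send_rows:
  xyz:
    - [1,-38,0]
    - [2,-75,0]
    - [2,-90,0]
    - [2,-92,0]
    - [2,-92,10]
    - [2,-92,25]
    - [2,-92,38]
    - [2,-92,42]
    - [2,-92,42]
    - [2,-92,42]
  dr:
    - [0,0,-0.02]
    - [0,0,-0.026]
    - [0,0,-0.026]
    - [0,0,-0.026]
    - [0,0,-0.026]
    - [0,0,-0.026]
    - [0,0,-0.026]
    - [0,0,-0.026]
    - [0,0,-0.026]
    - [0,0,-0.026]

```text
time: 5.15
position: [0.5036, -0.3162, 0.038]
tool_rot: [0.21, -3.134, -0.001]
ft_force: [0.3, 0.0, -0.5]
grip_width: 0.359
grip_force: 15.0
```

```bash
python3 -c "
from h import *
wpic('w2')
go((.504,-.3217,.08,97.7),(.504,-.3217,.0225,97.7))"
```

```text
t 5.2 p [ 504.  -316.8   38.6] yaw 97.6 w 31.1 F [-0.7  0.8  0.6] gf 15.0
  shift [1.0, -5.0, -41.0] dr [-0.0, 0.001, -0.001]
  shift [1.0, -5.0, 16.0] dr [-0.0, 0.001, -0.001]
```

View pics/w2.png

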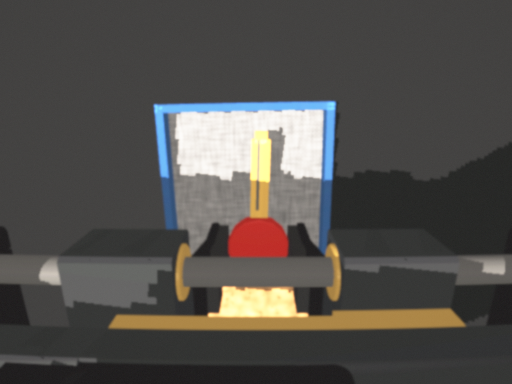

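send_rows:
  xyz:
    - [0,-4,2]
    - [0,-5,6]
    - [0,-5,10]
    - [0,-5,13]
    - [0,-5,15]
    - [0,-5,16]
    - [0,-5,16]
    - [0,-5,16]
    - [0,-5,16]
    - [0,-5,16]
  dr:
    - [0,0,0]
    - [0,0,0]
    - [0,0,0]
    - [0,0,0]
    - [0,0,0]
    - [0,0,0]
    - [0,0,0]
    - [0,0,0]
    - [0,0,0]
    - [0,0,0]

```text
time: 6.03
position: [0.5043, -0.3223, 0.0225]
tool_rot: [-0.208, 3.134, -0.0]
ft_force: [-0.2, -0.2, 0.1]
grip_width: 0.357
grip_force: 15.0
```

```bash
python3 -c "
from h import *
go((.504,-.3217,.09,97.7))"
```

```text
t 6.03 p [ 504.3 -322.3   22.5] yaw 97.6 w 31.1 F [-0.2 -0.2  0.1] gf 15.0
  shift [0.0, 1.0, -68.0] dr [-0.0, 0.0, -0.002]
```

Go down 1 mm more and open, then lift.

send_rows:
  xyz:
    - [0,0,1]
    - [0,0,1]
    - [0,0,1]
    - [0,0,1]
    - [0,0,1]
    - [0,0,1]
    - [0,0,-10]
    - [0,0,-30]
    - [0,0,-60]
    - [0,0,-80]
  dr:
    - [0,0,0]
    - [0,0,0]
    - [0,0,0]
    - [0,0,0]
    - [0,0,0]
    - [0,0,0]
    - [0,0,0]
    - [0,0,0]
    - [0,0,0]
    - [0,0,0]
  jaw: 44

```text
time: 6.87
position: [0.5046, -0.3229, 0.1051]
tool_rot: [-0.207, 3.133, -0.002]
ft_force: [0.5, -0.8, -0.5]
grip_width: 0.506
grip_force: 0.0
```

```bash
python3 -c "
from h import *
wpic('w3')
go((.4402,.008,.1,177.5),(.4402,.008,.1,2.5))"
```

```text
t 6.92 p [ 506.8 -324.4  109.1] yaw 97.5 w 44.3 F [ 1.7 -1.5  3. ] gf 0.0
  shift [22.0, 338.0, 7.0] dr [-0.009, 0.003, -1.396]
  shift [22.0, 338.0, 7.0] dr [-0.009, 0.003, -1.483]
```

```bash
python3 -c "
from h import *
print(get_state()['joint_positions'].round(2))"
```

```text
[ 0.01  0.35  0.62  1.76 -0.23  1.1   2.41]
```

View pics/w3.png

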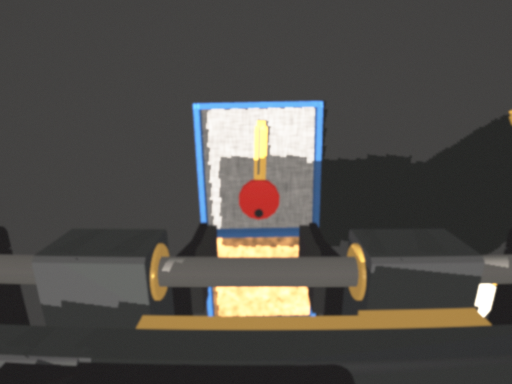

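send_rows:
  xyz:
    - [2,35,0]
    - [4,70,0]
    - [6,105,0]
    - [8,140,0]
    - [10,175,0]
    - [12,210,0]
    - [14,240,0]
    - [16,270,0]
    - [19,300,0]
    - [22,330,0]
  dr:
    - [0,0,0.12]
    - [0,0,0.24]
    - [0,0,0.36]
    - [0,0,0.48]
    - [0,0,0.6]
    - [0,0,0.72]
    - [0,0,0.84]
    - [0,0,0.96]
    - [0,0,1.08]
    - [0,0,1.2]
  jaw: 48

```text
time: 7.75
position: [0.4402, -0.0023, 0.1031]
tool_rot: [1.42, 2.801, 0.002]
ft_force: [-0.4, -0.0, -0.6]
grip_width: 0.554
grip_force: 0.0
```

```bash
python3 -c "
from h import *
go((.4402,.008,.1,2.5),(.4402,.008,.1,2.5))"
```

```text
t 7.75 p [440.2  -2.3 103.1] yaw 36.2 w 48.2 F [-0.4 -0.  -0.6] gf 0.0
  shift [8.0, 6.0, 3.0] dr [0.002, -0.0, 0.589]
  shift [8.0, 6.0, 3.0] dr [0.002, -0.0, 0.589]
```

send_rows:
  xyz:
    - [4,3,0]
    - [8,5,2]
    - [8,5,3]
    - [8,5,3]
    - [8,5,3]
    - [8,5,3]
    - [8,5,3]
    - [8,5,3]
    - [8,5,3]
    - [8,5,3]
  dr:
    - [0,0,0.12]
    - [0,0,0.24]
    - [0,0,0.36]
    - [0,0,0.46]
    - [0,0,0.54]
    - [0,0,0.54]
    - [0,0,0.54]
    - [0,0,0.54]
    - [0,0,0.54]
    - [0,0,0.54]

```text
time: 8.58
position: [0.4397, 0.0057, 0.0994]
tool_rot: [-2.109, -2.328, -0.0]
ft_force: [0.3, -0.8, -0.8]
grip_width: 0.552
grip_force: 0.0
```

```bash
python3 -c "
from h import *
wpic('w4')
go((.4402,.008,.1,2.5),(.4402,.008,.024,2.5))"
```

```text
t 8.63 p [439.7   5.7  99.4] yaw 5.6 w 48.0 F [0.3 1.  0.7] gf 0.0
  shift [2.0, 1.0, -1.0] dr [-0.0, -0.0, 0.055]
  shift [2.0, 1.0, 75.0] dr [-0.0, -0.0, 0.055]
```

View pics/w4.png

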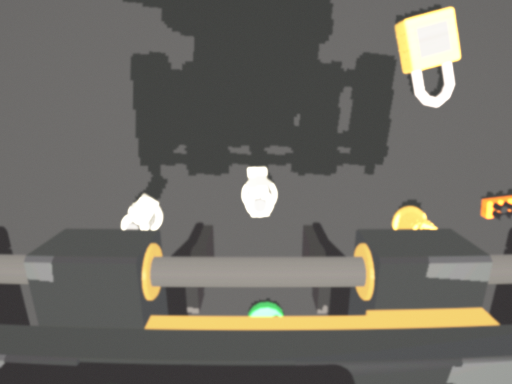

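```bash
python3 -c "
from h import *
st=np.load('pics/w4.npy',allow_pickle=True).item()
for n,p,z in [('stud',(260,207),.032),('camtipmid',(257,168),.029),('disc',(259,192),.004)]:
  print(n,pix2w(p,z,'wrist',st)[0].round(4))
"
```

```text
stud [0.4423 0.0066 0.032 ]
camtipmid [0.4375 0.033  0.029 ]
disc [0.4414 0.0093 0.004 ]
```

send_rows:
  xyz:
    - [2,2,30]
    - [2,2,55]
    - [2,2,68]
    - [2,2,74]
    - [2,2,75]
    - [2,2,75]
    - [2,2,75]
    - [2,2,75]
    - [2,2,75]
    - [2,2,75]
  dr:
    - [0,0,0]
    - [0,0,0]
    - [0,0,0]
    - [0,0,0]
    - [0,0,0]
    - [0,0,0]
    - [0,0,0]
    - [0,0,0]
    - [0,0,0]
    - [0,0,0]

```text
time: 9.47
position: [0.442, 0.0081, 0.0249]
tool_rot: [2.11, 2.327, 0.002]
ft_force: [-0.3, 0.5, -0.9]
grip_width: 0.548
grip_force: 0.0
```

```bash
python3 -c "
from h import *
go((.4418,.0075,.0235,5.5))"
```

```text
t 9.47 p [442.    8.1  24.9] yaw 5.6 w 47.7 F [-0.3  0.5 -0.9] gf 0.0
  shift [-1.0, -0.0, 1.0] dr [0.001, -0.001, 0.002]
```

send_rows:
  xyz:
    - [0,0,1]
    - [0,0,1]
    - [0,0,1]
    - [0,0,1]
    - [0,0,1]
    - [0,0,1]
    - [0,0,1]
    - [0,0,1]
    - [0,0,1]
    - [0,0,1]
  dr:
    - [0,0,0]
    - [0,0,0]
    - [0,0,0]
    - [0,0,0]
    - [0,0,0]
    - [0,0,0]
    - [0,0,0]
    - [0,0,0]
    - [0,0,0]
    - [0,0,0]
  jaw: 10
  grip_force: 25

```text
time: 10.3
position: [0.4414, 0.008, 0.0233]
tool_rot: [-2.11, -2.327, -0.0]
ft_force: [-0.4, -0.2, -0.3]
grip_width: 0.21
grip_force: 25.0
```

```bash
python3 -c "
from h import *
go((.573,-.3123,.1,7.7))"
```

```text
t 10.3 p [441.4   8.   23.3] yaw 5.6 w 18.3 F [-0.4 -0.2 -0.3] gf 25.0
  shift [-332.0, 100.0, -77.0] dr [-0.0, -0.0, -0.037]
```

send_rows:
  xyz:
    - [0,0,-25]
    - [-5,1,-60]
    - [-35,10,-77]
    - [-72,21,-77]
    - [-110,33,-77]
    - [-148,44,-77]
    - [-186,56,-77]
    - [-224,67,-77]
    - [-262,79,-77]
    - [-300,90,-77]
  dr:
    - [0,0,0]
    - [0,0,0]
    - [0,0,-0.01]
    - [0,0,-0.02]
    - [0,0,-0.03]
    - [0,0,-0.03]
    - [0,0,-0.03]
    - [0,0,-0.03]
    - [0,0,-0.03]
    - [0,0,-0.03]

```text
time: 11.13
position: [0.561, -0.2832, 0.0997]
tool_rot: [-2.073, -2.359, -0.0]
ft_force: [0.7, -0.5, -0.5]
grip_width: 0.209
grip_force: 25.0
```

```bash
python3 -c "
from h import *
go((.573,-.3123,.1,7.7),(.573,-.3123,.04,7.7))"
```

```text
t 11.13 p [ 561.  -283.2   99.7] yaw 7.4 w 18.2 F [ 0.7 -0.5 -0.5] gf 25.0
  shift [-30.0, 8.0, -0.0] dr [-0.0, -0.001, -0.006]
  shift [-30.0, 8.0, 60.0] dr [-0.0, -0.001, -0.006]
```

send_rows:
  xyz:
    - [-20,5,0]
    - [-27,7,0]
    - [-27,7,5]
    - [-27,7,25]
    - [-27,7,45]
    - [-27,7,57]
    - [-27,7,60]
    - [-27,7,60]
    - [-27,7,60]
    - [-27,7,60]
  dr:
    - [0,0,0]
    - [0,0,0]
    - [0,0,0]
    - [0,0,0]
    - [0,0,0]
    - [0,0,0]
    - [0,0,0]
    - [0,0,0]
    - [0,0,0]
    - [0,0,0]

```text
time: 11.97
position: [0.5716, -0.3077, 0.0415]
tool_rot: [2.074, 2.358, 0.002]
ft_force: [0.0, -0.4, -0.0]
grip_width: 0.208
grip_force: 25.0
```

```bash
python3 -c "
from h import *
go((.573,-.3123,.0265,7.7))"
```

```text
t 11.97 p [ 571.6 -307.7   41.5] yaw 7.3 w 18.1 F [ 0.  -0.4 -0. ] gf 25.0
  shift [-5.0, 1.0, 15.0] dr [0.002, 0.0, -0.006]
```

send_rows:
  xyz:
    - [-4,1,3]
    - [-4,1,7]
    - [-4,1,11]
    - [-4,1,13]
    - [-4,1,14]
    - [-4,1,15]
    - [-4,1,15]
    - [-4,1,15]
    - [-4,1,15]
    - [-4,1,15]
  dr:
    - [0,0,0]
    - [0,0,0]
    - [0,0,0]
    - [0,0,0]
    - [0,0,0]
    - [0,0,0]
    - [0,0,0]
    - [0,0,0]
    - [0,0,0]
    - [0,0,0]

```text
time: 12.8
position: [0.5719, -0.3115, 0.0263]
tool_rot: [-2.074, -2.358, -0.001]
ft_force: [-3.1, 2.3, 7.9]
grip_width: 0.206
grip_force: 25.0
```

```bash
python3 -c "
from h import *
go((.573,-.3123,.0262,7.7))"
```

```text
t 12.8 p [ 571.9 -311.5   26.3] yaw 7.3 w 17.9 F [-3.1  2.3  7.9] gf 25.0
  shift [-1.0, 1.0, 0.0] dr [-0.0, -0.001, -0.007]
```

send_rows:
  xyz:
    - [0,0,0]
    - [0,0,0]
    - [0,0,0]
    - [0,0,0]
    - [0,0,0]
    - [0,0,0]
    - [0,0,-10]
    - [0,0,-40]
    - [0,0,-75]
    - [0,0,-85]
  dr:
    - [0,0,0]
    - [0,0,0]
    - [0,0,0]
    - [0,0,0]
    - [0,0,0]
    - [0,0,0]
    - [0,0,0]
    - [0,0,0]
    - [0,0,0]
    - [0,0,0]
  jaw: 42

```text
time: 13.63
position: [0.5745, -0.3135, 0.1161]
tool_rot: [2.071, 2.353, 0.004]
ft_force: [1.3, -0.6, 2.3]
grip_width: 0.484
grip_force: 0.0
```

```bash
python3 -c "
from h import *
wpic('w5')
print(get_state()['joint_positions'].round(2))
go((.5704,-.115,.11,17.8),(.5704,-.115,.11,72))"
```

```text
[-0.06  0.47  0.68  1.61 -0.32  1.16  0.82]
t 13.68 p [ 575.  -313.7  116.7] yaw 7.3 w 41.7 F [ 0.3 -0.8  1.3] gf 0.0
  shift [198.0, 21.0, 6.0] dr [0.008, 0.005, -0.183]
  shift [198.0, 21.0, 6.0] dr [0.005, 0.008, -1.129]
```

View pics/w5.png

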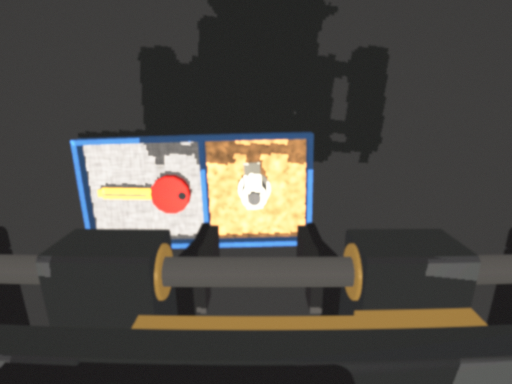

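send_rows:
  xyz:
    - [20,2,3]
    - [45,5,6]
    - [75,8,6]
    - [105,11,6]
    - [135,14,6]
    - [160,17,6]
    - [180,19,6]
    - [195,21,6]
    - [197,21,6]
    - [197,21,6]
  dr:
    - [0,0,-0.12]
    - [0,0,-0.24]
    - [0,0,-0.36]
    - [0,0,-0.48]
    - [0,0,-0.6]
    - [0,0,-0.72]
    - [0,0,-0.84]
    - [0,0,-0.96]
    - [0,0,-1.08]
    - [0,0,-1.12]
  jaw: 54

```text
time: 14.52
position: [0.5678, -0.1112, 0.104]
tool_rot: [-0.492, -3.102, -0.002]
ft_force: [0.7, 0.2, -0.1]
grip_width: 0.617
grip_force: 0.0
```

```bash
python3 -c "
from h import *
wpic('w6')
go((.5704,-.115,.11,72))"
```

```text
t 14.57 p [ 567.7 -112.4  104. ] yaw 71.8 w 54.2 F [-0.2  0.8 -0.5] gf 0.0
  shift [-3.0, -2.0, -6.0] dr [0.001, -0.001, -0.003]
```

View pics/w6.png

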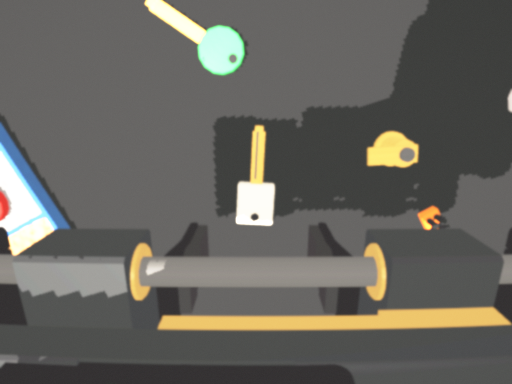

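```bash
python3 -c "
from h import *
st=np.load('pics/w6.npy',allow_pickle=True).item()
h=pix2w((256,203),.009,'wrist',st)[0]; t=pix2w((259,128),.006,'wrist',st)[0]; d=t-h
a=np.degrees(np.arctan2(d[1],d[0])); print(h,t,a,np.linalg.norm(d))
go((h[0],h[1],.0185,a-90))
"
```

```text
[ 0.57165194 -0.11517598  0.009     ] [ 0.51793442 -0.09537379  0.006     ] 159.76431566547458 0.05732974267697952
t 14.57 p [ 567.7 -112.4  104. ] yaw 71.8 w 54.2 F [-0.2  0.8 -0.5] gf 0.0
  shift [-5.0, -1.0, 86.0] dr [0.001, -0.001, 0.036]
```

send_rows:
  xyz:
    - [-4,-1,30]
    - [-4,-1,55]
    - [-4,-1,72]
    - [-4,-1,82]
    - [-4,-1,86]
    - [-4,-1,86]
    - [-4,-1,86]
    - [-4,-1,86]
    - [-4,-1,86]
    - [-4,-1,86]
  dr:
    - [0,0,0.02]
    - [0,0,0.03]
    - [0,0,0.03]
    - [0,0,0.03]
    - [0,0,0.03]
    - [0,0,0.03]
    - [0,0,0.03]
    - [0,0,0.03]
    - [0,0,0.03]
    - [0,0,0.03]

```text
time: 15.4
position: [0.5718, -0.1157, 0.0187]
tool_rot: [0.552, 3.092, 0.001]
ft_force: [0.2, 0.4, -0.2]
grip_width: 0.623
grip_force: 0.0
```

```bash
python3 -c "
from h import *
go((.5715,-.115,.0185,70))
"
```

```text
t 15.4 p [ 571.8 -115.7   18.7] yaw 69.8 w 54.2 F [ 0.2  0.4 -0.2] gf 0.0
  shift [0.0, 1.0, 0.0] dr [0.001, 0.001, -0.004]
```

send_rows:
  xyz:
    - [0,0,0]
    - [0,0,0]
    - [0,0,0]
    - [0,0,0]
    - [0,0,0]
    - [0,0,0]
    - [0,0,0]
    - [0,0,0]
    - [0,0,0]
    - [0,0,0]
  dr:
    - [0,0,0]
    - [0,0,0]
    - [0,0,0]
    - [0,0,0]
    - [0,0,0]
    - [0,0,0]
    - [0,0,0]
    - [0,0,0]
    - [0,0,0]
    - [0,0,0]
  jaw: 18
  grip_force: 15

```text
time: 16.23
position: [0.5714, -0.1156, 0.0183]
tool_rot: [-0.552, -3.093, -0.001]
ft_force: [0.4, 0.0, -0.4]
grip_width: 0.318
grip_force: 15.0
```

```bash
python3 -c "
from h import *
go((.5215,.2537,.09,102.2))
"
```

```text
t 16.23 p [ 571.4 -115.6   18.3] yaw 69.8 w 27.7 F [ 0.4  0.  -0.4] gf 15.0
  shift [175.0, 329.0, -72.0] dr [0.0, -0.0, -0.566]
```

send_rows:
  xyz:
    - [0,0,-30]
    - [0,0,-65]
    - [18,34,-72]
    - [36,68,-72]
    - [54,102,-72]
    - [72,136,-72]
    - [90,170,-72]
    - [108,204,-72]
    - [126,238,-72]
    - [144,272,-72]
  dr:
    - [0,0,0]
    - [0,0,0]
    - [0,0,-0.07]
    - [0,0,-0.14]
    - [0,0,-0.21]
    - [0,0,-0.28]
    - [0,0,-0.35]
    - [0,0,-0.42]
    - [0,0,-0.49]
    - [0,0,-0.56]

```text
time: 17.07
position: [0.5298, 0.191, 0.0905]
tool_rot: [-0.33, 3.124, 0.001]
ft_force: [1.0, 0.3, 0.4]
grip_width: 0.318
grip_force: 15.0
```

```bash
python3 -c "
from h import *
go((.5215,.2537,.09,102.2))
"
```

```text
t 17.07 p [529.8 191.   90.5] yaw 102.0 w 27.6 F [1.  0.3 0.4] gf 15.0
  shift [-5.0, 63.0, 1.0] dr [0.001, 0.0, -0.003]
```

send_rows:
  xyz:
    - [-3,30,0]
    - [-5,55,0]
    - [-5,60,0]
    - [-5,60,0]
    - [-5,60,15]
    - [-5,60,32]
    - [-5,60,46]
    - [-5,60,50]
    - [-5,60,50]
    - [-5,60,50]
  dr:
    - [0,0,0]
    - [0,0,0]
    - [0,0,0]
    - [0,0,0]
    - [0,0,0]
    - [0,0,0]
    - [0,0,0]
    - [0,0,0]
    - [0,0,0]
    - [0,0,0]

```text
time: 17.9
position: [0.5235, 0.2478, 0.0408]
tool_rot: [-0.322, 3.125, -0.0]
ft_force: [0.8, 0.1, 0.5]
grip_width: 0.321
grip_force: 15.0
```

```bash
python3 -c "
from h import *
wpic('w7')
go((.5215,.2537,.0215,102.2))
"
```

```text
t 17.95 p [523.8 248.4  41.3] yaw 101.8 w 27.4 F [ 0.  -0.2 -0.9] gf 15.0
  shift [1.0, 6.0, 20.0] dr [0.0, 0.001, -0.007]
```

View pics/w7.png

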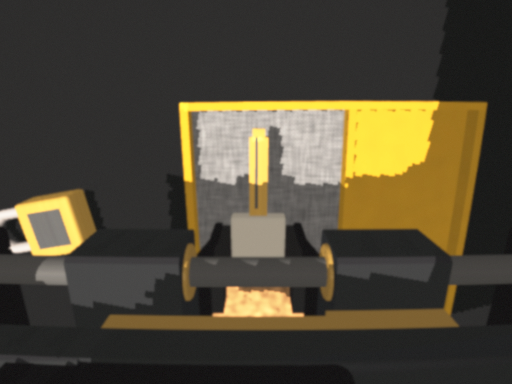

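Key held over the grey compartment (head at 258,235, tip 258,132; compartment 195–345): slightly left of centre; correct by +6 mm and lower.

send_rows:
  xyz:
    - [1,4,4]
    - [1,5,9]
    - [1,5,13]
    - [1,5,16]
    - [1,5,18]
    - [1,5,19]
    - [1,5,19]
    - [1,5,19]
    - [1,5,19]
    - [1,5,19]
  dr:
    - [0,0,0]
    - [0,0,0]
    - [0,0,0]
    - [0,0,0]
    - [0,0,0]
    - [0,0,0]
    - [0,0,0]
    - [0,0,0]
    - [0,0,0]
    - [0,0,0]

```text
time: 18.78
position: [0.521, 0.2538, 0.0214]
tool_rot: [-0.324, 3.125, 0.001]
ft_force: [-0.0, -0.2, -0.6]
grip_width: 0.32
grip_force: 15.0
```

```bash
python3 -c "
from h import *
go((.5215,.2537,.0215,102.2))
"
```

```text
t 18.78 p [521.  253.8  21.4] yaw 101.9 w 27.8 F [-0.  -0.2 -0.6] gf 15.0
  shift [-0.0, -0.0, -0.0] dr [0.0, 0.0, -0.006]
```

send_rows:
  xyz:
    - [0,0,0]
    - [0,0,0]
    - [0,0,0]
    - [0,0,0]
    - [0,0,0]
    - [0,0,0]
    - [0,0,-15]
    - [0,0,-50]
    - [0,0,-80]
    - [0,0,-80]
  dr:
    - [0,0,0]
    - [0,0,0]
    - [0,0,0]
    - [0,0,0]
    - [0,0,0]
    - [0,0,0]
    - [0,0,0]
    - [0,0,0]
    - [0,0,0]
    - [0,0,0]
  jaw: 42

```text
time: 19.62
position: [0.5248, 0.2557, 0.1079]
tool_rot: [-0.323, 3.115, 0.008]
ft_force: [1.0, 0.4, 0.4]
grip_width: 0.48
grip_force: 0.0
```

```bash
python3 -c "
from h import *
wpic('w8')
go((.5437,.1326,.11,13.6))
"
```

```text
t 19.67 p [523.5 255.1 105.3] yaw 101.9 w 42.0 F [ 0.5 -0.1  0.3] gf 0.0
  shift [5.0, -124.0, -5.0] dr [0.008, 0.004, 1.54]
```

send_rows:
  xyz:
    - [0,-15,-5]
    - [1,-30,-5]
    - [2,-45,-5]
    - [3,-60,-5]
    - [4,-75,-5]
    - [5,-90,-5]
    - [5,-105,-5]
    - [5,-118,-5]
    - [5,-122,-5]
    - [5,-122,-5]
  dr:
    - [0,0,0.12]
    - [0,0,0.24]
    - [0,0,0.36]
    - [0,0,0.48]
    - [0,0,0.6]
    - [0,0,0.72]
    - [0,0,0.84]
    - [0,0,0.96]
    - [0,0,1.08]
    - [0,0,1.2]
  jaw: 58

```text
time: 20.5
position: [0.5408, 0.131, 0.1053]
tool_rot: [-1.508, -2.755, 0.003]
ft_force: [-0.5, -0.1, 0.8]
grip_width: 0.665
grip_force: 0.0
```

send_rows:
  xyz:
    - [0,0,0]
    - [0,0,0]
    - [0,0,0]
    - [0,0,0]
    - [0,0,0]
    - [0,0,0]
    - [0,0,0]
    - [0,0,0]
    - [0,0,0]
    - [0,0,0]
  dr:
    - [0,0,0.12]
    - [0,0,0.24]
    - [0,0,0.33]
    - [0,0,0.33]
    - [0,0,0.33]
    - [0,0,0.33]
    - [0,0,0.33]
    - [0,0,0.33]
    - [0,0,0.33]
    - [0,0,0.33]

```text
time: 21.33
position: [0.5411, 0.1333, 0.1064]
tool_rot: [-1.929, -2.479, -0.0]
ft_force: [-0.1, 0.1, -0.3]
grip_width: 0.667
grip_force: 0.0
```

```bash
python3 -c "
from h import *
wpic('w9')
go((.5437,.1326,.11,13.6))
"
```

```text
t 21.38 p [541.1 133.3 106.3] yaw 14.2 w 58.0 F [0.1 0.4 0.7] gf 0.0
  shift [-1.0, 2.0, -4.0] dr [0.0, -0.0, 0.011]
```

View pics/w9.png

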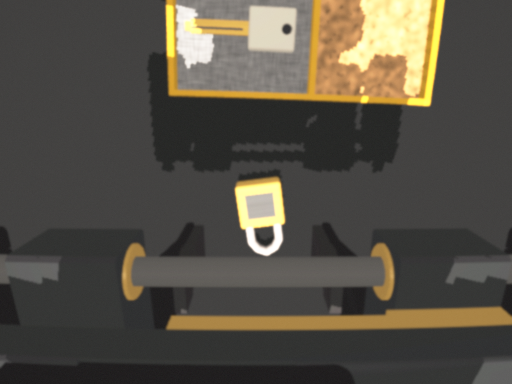

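```bash
python3 -c "
from h import *
st=np.load('pics/w9.npy',allow_pickle=True).item()
w=pix2w([(236,186),(278,180),(284,223),(242,228)],.018,'wrist',st)
e=pix2w((265,251),.012,'wrist',st)[0]
c=w.mean(0); d=w[2]+w[3]-w[0]-w[1]; a=np.degrees(np.arctan2(d[1],d[0])); print(c,a,e,np.linalg.norm(w-np.roll(w,-1,0),axis=1), np.degrees(np.arctan2(*(e-c)[1::-1])))
go((c[0],c[1],.02,a+90))
"
```

```text
[0.54464584 0.12935709 0.018     ] -67.95303816143752 [0.55889885 0.09024607 0.012     ] [0.03153163 0.03442376 0.03263262 0.03379904] -69.97702234800761
t 21.38 p [541.1 133.3 106.3] yaw 14.2 w 58.0 F [0.1 0.4 0.7] gf 0.0
  shift [-5.0, 2.0, 86.0] dr [0.0, -0.0, -0.137]
```

send_rows:
  xyz:
    - [-3,1,10]
    - [-4,2,35]
    - [-4,2,60]
    - [-4,2,75]
    - [-4,2,84]
    - [-4,2,86]
    - [-4,2,86]
    - [-4,2,86]
    - [-4,2,86]
    - [-4,2,86]
  dr:
    - [0,0,-0.1]
    - [0,0,-0.12]
    - [0,0,-0.12]
    - [0,0,-0.12]
    - [0,0,-0.12]
    - [0,0,-0.12]
    - [0,0,-0.12]
    - [0,0,-0.12]
    - [0,0,-0.12]
    - [0,0,-0.12]

```text
time: 22.22
position: [0.5449, 0.1303, 0.0215]
tool_rot: [1.777, 2.59, 0.003]
ft_force: [0.1, 0.3, 0.2]
grip_width: 0.668
grip_force: 0.0
```

send_rows:
  xyz:
    - [0,0,0]
    - [0,0,0]
    - [0,0,0]
    - [0,0,0]
    - [0,0,0]
    - [0,0,0]
    - [0,0,0]
    - [0,0,0]
    - [0,0,0]
    - [0,0,0]
  dr:
    - [0,0,0]
    - [0,0,0]
    - [0,0,0]
    - [0,0,0]
    - [0,0,0]
    - [0,0,0]
    - [0,0,0]
    - [0,0,0]
    - [0,0,0]
    - [0,0,0]
  jaw: 25
  grip_force: 30

```text
time: 23.05
position: [0.544, 0.13, 0.0204]
tool_rot: [-1.778, -2.59, -0.0]
ft_force: [-0.5, -0.3, 1.6]
grip_width: 0.39
grip_force: 30.0
```

```bash
python3 -c "
from h import *
y=np.array([.5339,.292]); a=.214; Rm=np.array([[np.cos(a),-np.sin(a)],[np.sin(a),np.cos(a)]])
g=y+Rm@[.0495,-.035+.014]; print(g, y+Rm@[.0,.044])
go((g[0],g[1],.09,12.3))
"
```

```text
[0.58673065 0.28199136] [0.5245557  0.33499633]
t 23.05 p [544.  130.   20.4] yaw 21.1 w 33.9 F [-0.5 -0.3  1.6] gf 30.0
  shift [127.0, 95.0, -70.0] dr [-0.0, -0.0, 0.153]
```

send_rows:
  xyz:
    - [0,0,-25]
    - [2,1,-55]
    - [16,12,-70]
    - [45,33,-70]
    - [73,55,-70]
    - [95,71,-70]
    - [110,83,-70]
    - [122,92,-70]
    - [125,94,-70]
    - [125,94,-70]
  dr:
    - [0,0,0]
    - [0,0,0]
    - [0,0,0.05]
    - [0,0,0.1]
    - [0,0,0.15]
    - [0,0,0.15]
    - [0,0,0.15]
    - [0,0,0.15]
    - [0,0,0.15]
    - [0,0,0.15]

```text
time: 23.88
position: [0.5861, 0.2815, 0.0895]
tool_rot: [-1.964, -2.451, 0.001]
ft_force: [-0.4, 0.4, -1.7]
grip_width: 0.389
grip_force: 30.0
```

```bash
python3 -c "
from h import *
go((.5867,.282,.04,12.3))
"
```

```text
t 23.88 p [586.1 281.5  89.5] yaw 12.6 w 33.8 F [-0.4  0.4 -1.7] gf 30.0
  shift [0.0, 1.0, 50.0] dr [-0.001, -0.0, 0.005]
```

send_rows:
  xyz:
    - [0,0,15]
    - [0,0,30]
    - [0,0,45]
    - [0,0,50]
    - [0,0,50]
    - [0,0,50]
    - [0,0,50]
    - [0,0,50]
    - [0,0,50]
    - [0,0,50]
  dr:
    - [0,0,0]
    - [0,0,0]
    - [0,0,0]
    - [0,0,0]
    - [0,0,0]
    - [0,0,0]
    - [0,0,0]
    - [0,0,0]
    - [0,0,0]
    - [0,0,0]

```text
time: 24.72
position: [0.5871, 0.2806, 0.0411]
tool_rot: [1.967, 2.45, 0.002]
ft_force: [-0.4, 1.0, -1.4]
grip_width: 0.391
grip_force: 30.0
```

```bash
python3 -c "
from h import *
wpic('w10')
go((.5867,.282,.0234,12.3))
"
```

```text
t 24.77 p [587.  280.6  40.9] yaw 12.5 w 33.6 F [-0.1  0.1 -2. ] gf 30.0
  shift [1.0, -0.0, 18.0] dr [0.001, -0.001, 0.003]
```

View pics/w10.png

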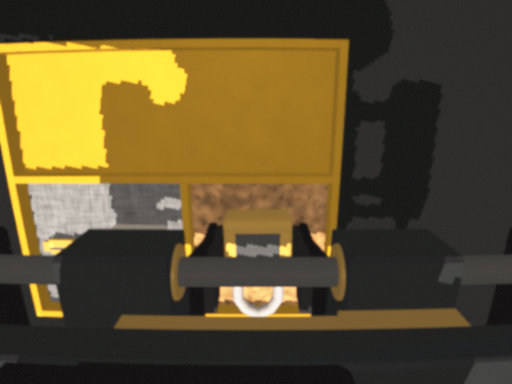

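send_rows:
  xyz:
    - [1,0,4]
    - [1,0,8]
    - [1,0,12]
    - [1,0,15]
    - [1,0,16]
    - [1,0,17]
    - [1,0,17]
    - [1,0,17]
    - [1,0,17]
    - [1,0,17]
  dr:
    - [0,0,0]
    - [0,0,0]
    - [0,0,0]
    - [0,0,0]
    - [0,0,0]
    - [0,0,0]
    - [0,0,0]
    - [0,0,0]
    - [0,0,0]
    - [0,0,0]

```text
time: 25.6
position: [0.5867, 0.2814, 0.0235]
tool_rot: [-1.967, -2.45, -0.001]
ft_force: [0.2, -0.2, -1.0]
grip_width: 0.387
grip_force: 30.0
```

send_rows:
  xyz:
    - [0,0,0]
    - [0,0,0]
    - [0,0,0]
    - [0,0,0]
    - [0,0,0]
    - [0,0,0]
    - [0,0,-15]
    - [0,0,-50]
    - [0,0,-85]
    - [0,0,-95]
  dr:
    - [0,0,0]
    - [0,0,0]
    - [0,0,0]
    - [0,0,0]
    - [0,0,0]
    - [0,0,0]
    - [0,0,0]
    - [0,0,0]
    - [0,0,0]
    - [0,0,0]
  jaw: 42

```text
time: 26.43
position: [0.5895, 0.2825, 0.1243]
tool_rot: [1.965, 2.447, 0.013]
ft_force: [2.1, -0.2, 1.1]
grip_width: 0.481
grip_force: 0.0
```

```bash
python3 -c "
from h import *
wpic('w11')
go((.672,.026,.13,12))
"
```

```text
t 26.48 p [589.8 282.7 124.7] yaw 12.5 w 41.9 F [-0.3 -0.5  0.9] gf 0.0
  shift [-268.0, 25.0, -6.0] dr [0.009, -0.003, 0.008]
```

send_rows:
  xyz:
    - [-25,2,-6]
    - [-55,5,-6]
    - [-85,8,-6]
    - [-115,11,-6]
    - [-145,14,-6]
    - [-175,16,-6]
    - [-205,19,-6]
    - [-235,22,-6]
    - [-258,25,-6]
    - [-265,25,-6]
  dr:
    - [0,0,-0.12]
    - [0,0,-0.24]
    - [0,0,-0.36]
    - [0,0,-0.48]
    - [0,0,-0.6]
    - [0,0,-0.72]
    - [0,0,-0.84]
    - [0,0,-0.96]
    - [0,0,-1.08]
    - [0,0,-1.2]
  jaw: 28

```text
time: 27.32
position: [0.6687, 0.0214, 0.1232]
tool_rot: [-0.241, -3.132, 0.005]
ft_force: [0.5, -0.4, -0.2]
grip_width: 0.319
grip_force: 0.0
```

send_rows:
  xyz:
    - [0,0,0]
    - [0,0,0]
    - [0,0,0]
    - [0,0,0]
    - [0,0,0]
    - [0,0,0]
    - [0,0,0]
    - [0,0,0]
    - [0,0,0]
    - [0,0,0]
  dr:
    - [0,0,-0.12]
    - [0,0,-0.24]
    - [0,0,-0.35]
    - [0,0,-0.35]
    - [0,0,-0.35]
    - [0,0,-0.35]
    - [0,0,-0.35]
    - [0,0,-0.35]
    - [0,0,-0.35]
    - [0,0,-0.35]

```text
time: 28.15
position: [0.6682, 0.0281, 0.1243]
tool_rot: [0.308, -3.126, -0.001]
ft_force: [-1.0, -0.3, -0.3]
grip_width: 0.324
grip_force: 0.0
```

```bash
python3 -c "
from h import *
wpic('w12')
go((.673,.0265,.13,102))
a=cv2.imread('pics/w11.png'); b=cv2.imread('pics/w12.png'); cv2.imwrite('pics/m.png',cv2.resize(np.vstack([a[:240],b[:330]]),None,fx=1.05,fy=1.05))
"
```

```text
t 28.2 p [668.2  28.1 124.3] yaw 101.3 w 27.7 F [0.7 0.3 0.1] gf 0.0
  shift [-4.0, -3.0, -6.0] dr [0.0, 0.0, -0.013]
```

View pics/m.png

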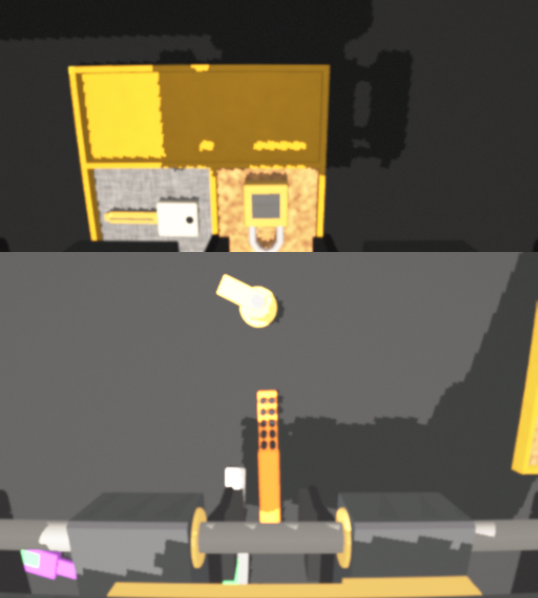

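```bash
python3 -c "
from h import *
st=np.load('pics/w12.npy',allow_pickle=True).item()
f=lambda u,v:(u/1.05,v/1.05-240)
P=[pix2w(f(*q),z,'wrist',st)[0] for q,z in [((267,391),.014),((268.5,449),.014),((269,510),.014),((245,468),.008),((226,468),.008)]]
for p in P: print(p.round(4))
d=P[0]-P[2]; d[2]=0; d/=np.linalg.norm(d); print(np.degrees(np.arctan2(d[1],d[0])))
n=np.array([-d[1],d[0],0])
o=P[1]-.012*d
for p in P: print(((p-o)@d).round(4),((p-o)@n).round(4))
g=o+.004*d; print(o,g); go((g[0],g[1],.024,np.degrees(np.arctan2(d[1],d[0]))-90))
"
```

```text
[0.6213 0.0139 0.014 ]
[0.6647 0.0237 0.014 ]
[0.7153 0.0341 0.014 ]
[0.6856 0.0085 0.008 ]
[ 0.6886 -0.0066  0.008 ]
-167.8604364833252
0.0566 0.0004
0.012 0.0
-0.0396 0.0004
-0.0052 0.0193
-0.005 0.0346
[0.67647323 0.0262168  0.014     ] [0.67256268 0.02537563 0.014     ]
t 28.2 p [668.2  28.1 124.3] yaw 101.3 w 27.7 F [0.7 0.3 0.1] gf 0.0
  shift [-4.0, -4.0, 100.0] dr [0.0, 0.0, -0.015]
```

```bash
python3 -c "
from h import *
go((.6696,.0247,.06,102.2),(.6696,.0247,.0205,102.2))
"
```

```text
t 28.2 p [668.2  28.1 124.3] yaw 101.3 w 27.7 F [0.7 0.3 0.1] gf 0.0
  shift [-1.0, -4.0, 64.0] dr [0.0, 0.0, -0.016]
  shift [-1.0, -4.0, 104.0] dr [0.0, 0.0, -0.016]
```

send_rows:
  xyz:
    - [-1,-3,10]
    - [-1,-4,35]
    - [-1,-4,55]
    - [-1,-4,64]
    - [-1,-4,64]
    - [-1,-4,64]
    - [-1,-4,64]
    - [-1,-4,64]
    - [-1,-4,64]
    - [-1,-4,64]
  dr:
    - [0,0,-0.015]
    - [0,0,-0.015]
    - [0,0,-0.015]
    - [0,0,-0.015]
    - [0,0,-0.015]
    - [0,0,-0.015]
    - [0,0,-0.015]
    - [0,0,-0.015]
    - [0,0,-0.015]
    - [0,0,-0.015]
  jaw: 28

```text
time: 29.03
position: [0.6706, 0.0244, 0.0613]
tool_rot: [-0.332, 3.122, 0.001]
ft_force: [1.0, 0.1, -0.7]
grip_width: 0.326
grip_force: 0.0
```

```bash
python3 -c "
from h import *
go((.6696,.0247,.0205,102.2))
"
```

```text
t 29.03 p [670.6  24.4  61.3] yaw 102.2 w 28.4 F [ 1.   0.1 -0.7] gf 0.0
  shift [1.0, 1.0, 41.0] dr [0.0, 0.002, -0.001]
```

send_rows:
  xyz:
    - [1,0,10]
    - [1,0,20]
    - [1,0,30]
    - [1,0,37]
    - [1,0,40]
    - [1,0,40]
    - [1,0,40]
    - [1,0,40]
    - [1,0,40]
    - [1,0,40]
  dr:
    - [0,0,0]
    - [0,0,0]
    - [0,0,0]
    - [0,0,0]
    - [0,0,0]
    - [0,0,0]
    - [0,0,0]
    - [0,0,0]
    - [0,0,0]
    - [0,0,0]

```text
time: 29.87
position: [0.6693, 0.0241, 0.0208]
tool_rot: [-0.332, 3.123, 0.001]
ft_force: [0.1, -1.0, -0.2]
grip_width: 0.323
grip_force: 0.0
```

send_rows:
  xyz:
    - [0,0,0]
    - [0,0,0]
    - [0,0,0]
    - [0,0,0]
    - [0,0,0]
    - [0,0,0]
    - [0,0,0]
    - [0,0,0]
    - [0,0,0]
    - [0,0,0]
  dr:
    - [0,0,0]
    - [0,0,0]
    - [0,0,0]
    - [0,0,0]
    - [0,0,0]
    - [0,0,0]
    - [0,0,0]
    - [0,0,0]
    - [0,0,0]
    - [0,0,0]
  jaw: 8
  grip_force: 20

```text
time: 30.7
position: [0.6691, 0.0242, 0.0205]
tool_rot: [-0.332, 3.124, 0.001]
ft_force: [-1.2, 1.6, 2.1]
grip_width: 0.181
grip_force: 20.0
```

```bash
python3 -c "
from h import *
# origin at trough centre; grasp 7mm towards brush +x (= tray -x)
g=np.array([.5246,.335])-.007*np.array([np.cos(.214),np.sin(.214)]); print(g)
go((g[0],g[1],.09,102.2))
"
```

```text
[0.51775968 0.33351341]
t 30.7 p [669.1  24.2  20.5] yaw 102.1 w 15.7 F [-1.2  1.6  2.1] gf 20.0
  shift [83.0, 334.0, -69.0] dr [0.001, 0.0, -0.001]
```

send_rows:
  xyz:
    - [0,0,-20]
    - [0,0,-50]
    - [5,20,-69]
    - [14,55,-69]
    - [23,93,-69]
    - [32,130,-69]
    - [41,167,-69]
    - [51,204,-69]
    - [60,242,-69]
    - [69,280,-69]
  dr:
    - [0,0,0]
    - [0,0,0]
    - [0,0,0]
    - [0,0,0]
    - [0,0,0]
    - [0,0,0]
    - [0,0,0]
    - [0,0,0]
    - [0,0,0]
    - [0,0,0]

```text
time: 31.53
position: [0.5416, 0.2844, 0.0892]
tool_rot: [0.332, -3.124, 0.0]
ft_force: [1.2, -0.2, -0.2]
grip_width: 0.178
grip_force: 20.0
```

```bash
python3 -c "
from h import *
go((.5178,.3335,.045,102.2))
"
```

```text
t 31.53 p [541.6 284.4  89.2] yaw 102.1 w 15.5 F [ 1.2 -0.2 -0.2] gf 20.0
  shift [13.0, 53.0, 44.0] dr [-0.0, -0.0, -0.001]
```

send_rows:
  xyz:
    - [8,28,0]
    - [12,45,0]
    - [12,50,0]
    - [12,50,0]
    - [12,50,12]
    - [12,50,28]
    - [12,50,40]
    - [12,50,44]
    - [12,50,44]
    - [12,50,44]
  dr:
    - [0,0,0]
    - [0,0,0]
    - [0,0,0]
    - [0,0,0]
    - [0,0,0]
    - [0,0,0]
    - [0,0,0]
    - [0,0,0]
    - [0,0,0]
    - [0,0,0]

```text
time: 32.37
position: [0.5208, 0.3286, 0.0451]
tool_rot: [0.33, -3.124, 0.0]
ft_force: [-0.8, 0.4, -0.6]
grip_width: 0.177
grip_force: 20.0
```

```bash
python3 -c "
from h import *
wpic('w13')
go((.5178,.3335,.0235,102.2))
"
```

```text
t 32.42 p [521.1 329.2  45.7] yaw 102.1 w 15.7 F [-0.   0.5 -0.7] gf 20.0
  shift [2.0, 5.0, 22.0] dr [0.0, 0.001, -0.002]
```

View pics/w13.png

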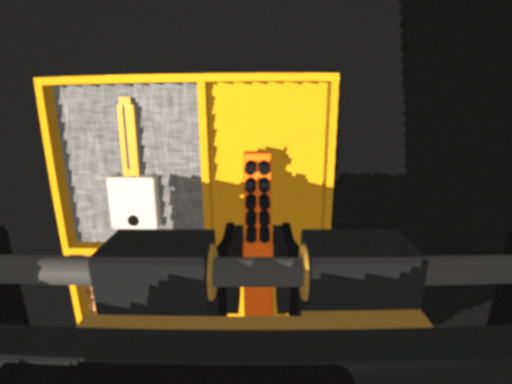

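Brush (258,150–310) lies in the trough span (208–328), slightly left; shift +5 mm and lower.

send_rows:
  xyz:
    - [2,4,4]
    - [2,5,9]
    - [2,5,14]
    - [2,5,18]
    - [2,5,20]
    - [2,5,21]
    - [2,5,22]
    - [2,5,22]
    - [2,5,22]
    - [2,5,22]
  dr:
    - [0,0,0]
    - [0,0,0]
    - [0,0,0]
    - [0,0,0]
    - [0,0,0]
    - [0,0,0]
    - [0,0,0]
    - [0,0,0]
    - [0,0,0]
    - [0,0,0]

```text
time: 33.25
position: [0.5176, 0.3342, 0.0235]
tool_rot: [-0.332, 3.124, 0.001]
ft_force: [-0.4, 0.2, -0.4]
grip_width: 0.181
grip_force: 20.0
```

send_rows:
  xyz:
    - [0,0,0]
    - [0,0,0]
    - [0,0,0]
    - [0,0,0]
    - [0,0,0]
    - [0,0,0]
    - [0,0,-15]
    - [0,0,-50]
    - [0,0,-90]
    - [0,0,-120]
  dr:
    - [0,0,0]
    - [0,0,0]
    - [0,0,0]
    - [0,0,0]
    - [0,0,0]
    - [0,0,0]
    - [0,0,0]
    - [0,0,0]
    - [0,0,0]
    - [0,0,0]
  jaw: 30

```text
time: 34.08
position: [0.5179, 0.3343, 0.1461]
tool_rot: [-0.332, 3.122, 0.002]
ft_force: [0.3, 1.3, 0.7]
grip_width: 0.341
grip_force: 0.0
```

send_rows:
  xyz:
    - [0,-40,-20]
    - [0,-80,-40]
    - [0,-120,-50]
    - [0,-160,-50]
    - [0,-200,-50]
    - [0,-240,-50]
    - [0,-270,-50]
    - [0,-290,-50]
    - [0,-290,-50]
    - [0,-290,-50]
  dr:
    - [0,0,0]
    - [0,0,0]
    - [0,0,0]
    - [0,0,0]
    - [0,0,0]
    - [0,0,0]
    - [0,0,0]
    - [0,0,0]
    - [0,0,0]
    - [0,0,0]

```text
time: 34.92
position: [0.5785, 0.0491, 0.1934]
tool_rot: [-0.327, 3.124, 0.001]
ft_force: [-0.7, 0.7, -0.2]
grip_width: 0.344
grip_force: 0.0
```

```bash
python3 -c "
from h import *
go()
a=get_image('scene')[:,:,::-1];b=get_image('top')[:,:,::-1]
a=cv2.resize(a[60:340,120:470],(475,380)); b=cv2.resize(b[170:270,100:200],(300,300))
c=np.zeros((380,775,3),np.uint8); c[:,:475]=a; c[:300,475:]=b; cv2.imwrite('pics/end.png',c)
"
```

```text
t 34.92 p [578.5  49.1 193.4] yaw 102.0 w 29.9 F [-0.7  0.7 -0.2] gf 0.0
```

View pics/end.png

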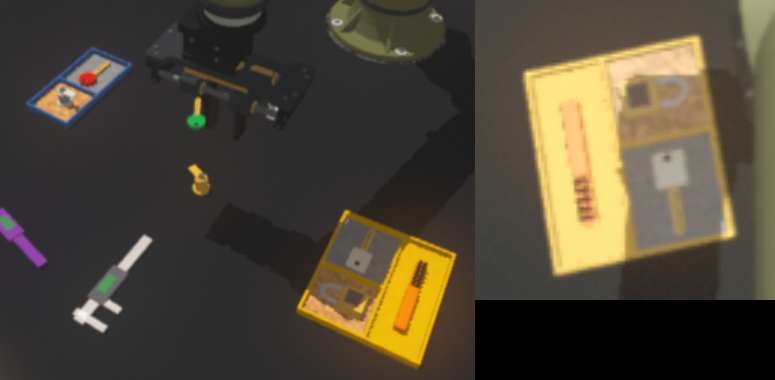

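All five parts lie flat and upright in their compartments, and the bystanders haven't moved. I'm handing in the job.

```bash
python3 -c "
from bench import *
print(close_job())"
```

```text
the job is handed in; nothing more can be done
None
```

Both kits are made up, the blue one first, and the job is handed in at about 35 s. The last pictures show all five parts in their compartments, with the green key, brass cam lock and caliper still in place; the hand-in gave no verdict.

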